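Weigh look-alike capsules, seat the heavy one

TASK

Two sealed metal sample capsules that look exactly alike stand on the lab bench: one has a heavy slug inside, the other is nearly empty. First stand one of them on the empty pan of the balance, let go and watch the beam: under the heavy capsule that pan sinks, under the light one it stays up. Then finish with the heavy capsule fully home in the socket of the specimen holder, feeling gently for the hole and never forcing it, and the light one standing on the balance pan with the pan still up; set them down gently and do not disturb the other things.

Things in the scene. Friction and masses are not known exactly. Their poses are not given: they have to be found in the camera images.
- plug_a: one of two look-alike plain steel-grey cylindrical capsules, 26 mm in diameter, 80 mm tall, standing upright on the bench (z = 0); edge of its foot chamfered by 2 mm; origin at the centre of its underside, z up along it. Heavy (about 0.24 to 0.28 kg) or light (about 0.11 to 0.12 kg): neither its looks nor its name tell which, it changes from start to start
- plug_b: the other look-alike capsule, 26 mm in diameter, 80 mm tall; origin at the centre of its underside, z up along it. Of the two, one is heavy and one is light
- balance: grey fixed beam balance, base 130 x 300 mm (x, y), 125 mm tall at the small white scale plate in its middle; origin under the centre of its base. The empty load pan is 110 mm from the centre towards its own -y, the other pan (towards its +y) carries a fixed brass reference mass of 0.18 kg
- beam (a joint): tilt of the balance beam in rad: -0.10 with the load pan up against its stop (empty, or loaded with the light capsule), +0.10 with the load pan down on its stop (loaded with the heavy capsule); it moves between the stops in about a second. Little force (about 2 N) sinks the empty pan
- pan: the empty load pan, a flat steel disc 90 mm in diameter and without a rim, that always stays level; it moves up and down with the beam by 11 mm either way of its middle height. Its origin is on the pan's centre line, 35 mm BELOW its flat upper face, z up
- holder: fixed specimen holder: low aluminium tray, 104 x 104 mm, rim 20 mm high, in which a grey plastic block of 76 x 76 mm stands; origin under the centre of the tray, z up. In the middle of the block is one round blind hole, 27.5 mm in diameter with a 1.5 mm chamfer, 30 mm deep (floor 26 mm above the origin); a capsule fully home stands 50 mm out of the block
- holder_top (a point): point over the centre of the TRAY at the height of the block's flat top, 56 mm above the holder's origin. The block has play: it stands up to 5 mm off this point along the tray's x and also up to 5 mm along its y, differently each time, so the hole must be found by feel or seen. It does not give sideways, but stands on springs: pressed down it sinks 0.4 mm per N beyond 1 N, at most 6 mm
- beaker: bystander: glass beaker, 60 mm wide, 80 mm tall, origin under its centre
- stopper: bystander: small black rubber stopper, 30 mm wide, 26 mm tall, origin under its centre
- dropper: bystander: small amber bottle with a red cap, 40 mm wide, 85 mm tall, origin under its centre
- spatula: bystander: lab spatula lying flat, 170 mm long
- jar: bystander: white plastic jar, 70 mm wide, 90 mm tall, origin under its centre
Things that resemble listed ones, but are neither listed nor needed, are in the scene too. Leave any green or pink look-alike of the plug_b alone.

How it is judged:
On the way:
1. one of the two capsules stands upright on the load pan, let go and at rest, with the beam at rest, while neither is in the holder yet (((horizontal distance between plug_a and pan below 0.038 m and z of plug_a in the frame of pan between 0.029 and 0.041 m and angle between plug_a's own z axis and vertical below 0.1 rad and contact force between the fingers and plug_a below 0.05 N and contact force between plug_a and pan above 0.3 N and linear speed of plug_a below 0.02 m/s) or (horizontal distance between plug_b and pan below 0.038 m and z of plug_b in the frame of pan between 0.029 and 0.041 m and angle between plug_b's own z axis and vertical below 0.1 rad and contact force between the fingers and plug_b below 0.05 N and contact force between plug_b and pan above 0.3 N and linear speed of plug_b below 0.02 m/s)) and velocity of joint beam between -0.05 and 0.05 rad/s and horizontal distance between each of plug_a, plug_b and holder above 0.05 m), for 0.3 s.
At the end, for the whole second after the job is handed in: one capsule stands released, upright and at rest in the holder's hole, foot within 3 mm of its floor; the other stands released, upright and at rest on the load pan (within 38 mm of its centre) with that pan up (beam below -0.07 rad): it is the light one ((((z of plug_a in the frame of holder below 0.029 m and horizontal distance between plug_a and holder below 0.011 m and angle between plug_a's own z axis and vertical below 0.06 rad and linear speed of plug_a below 0.02 m/s and contact force between the fingers and plug_a below 0.05 N) and (horizontal distance between plug_b and pan below 0.038 m and z of plug_b in the frame of pan between 0.029 and 0.041 m and angle between plug_b's own z axis and vertical below 0.1 rad and contact force between the fingers and plug_b below 0.05 N and contact force between plug_b and pan above 0.3 N and linear speed of plug_b below 0.02 m/s)) or ((z of plug_b in the frame of holder below 0.029 m and horizontal distance between plug_b and holder below 0.011 m and angle between plug_b's own z axis and vertical below 0.06 rad and linear speed of plug_b below 0.02 m/s and contact force between the fingers and plug_b below 0.05 N) and (horizontal distance between plug_a and pan below 0.038 m and z of plug_a in the frame of pan between 0.029 and 0.041 m and angle between plug_a's own z axis and vertical below 0.1 rad and contact force between the fingers and plug_a below 0.05 N and contact force between plug_a and pan above 0.3 N and linear speed of plug_a below 0.02 m/s))) and value of joint beam below -0.07 rad); the robot touches nothing.
It fails at once if a capsule is pressed on the holder with more than 25 N (contact force between any of plug_a, plug_b and holder above 25 N).
It fails at once if a capsule is pressed on or dropped on the balance with more than 25 N (contact force between any of plug_a, plug_b and balance above 25 N).
It fails at once if a capsule is tipped over (angle between any of plug_a, plug_b's own z axis and vertical above 0.8 rad).
It fails at once if a bystander is moved by more than 30 mm (distance of any of beaker, stopper, dropper, spatula, jar from where it was at the start of the episode above 0.03 m).
It also fails if it takes over 72 s, if anything falls off the work surface, if the arm or the gripper's body presses on something with over 40 N, if the wrist force passes 120 N, or if a joint passes its speed limit or range.

ROBOT

A 6-joint arm with a two-finger parallel gripper is mounted at the origin on the work surface. World frame = base frame: x ahead of the robot, y to its left, z up, the work surface at z = 0. Lengths are in m, angles in rad, forces in N, time in s.
With the tool pointing down it reaches from about 0.25 to 0.775 m from the base axis. Payload 4 kg.
Tool frame: the origin (TCP) lies midway between the tips of the shut fingers; the grasp point (between the pads) lies 19 mm behind it; y points along the fingers, x is the direction in which the jaws open and shut, and the axes are right-handed (so a half turn about y gives the same grasp; the last joint's range is limited). The gripper opens to 94 mm and grips with 3 to 60 N. Pads are 16 mm wide; open, the fingers measure 119 mm over their backs; the gripper's body (75 mm by 177 mm) begins 78 mm behind the grasp point.
Start: joints at [-1.453, 0.087, 1.371, -0, 1.684, -0.103], TCP at [0.12, -0.537, 0.172] pointing down, gripper open.
Joint ranges: [-3.1, 3.1], [-0.76, 2.03], [0.27, 2.55], [-1.08, 4.22], [0.17, 2.65], [-2.57, 2.57]. Speed limits (rad/s): [2.79, 2.79, 3.14, 3.14, 3.14, 3.14].

INTERFACE

Orientations are given as [roll, pitch, yaw] about the fixed x, y, z axes, in that order (R = Rz(yaw) Ry(pitch) Rx(roll)).
In Python, from bench import robot, snapshot, camera_info, ticket gives the robot as it stands.
- The arm moves only by the shell command python3 -m creep 'ROWS'. ROWS is JSON, a list of rows, each an object with "slide": the shift along the tool's x, y, z in mm, a list of three; "roll": the turn about the tool's y in degrees; "grip": the closure, from 0 (fully open) to 1 (shut). In form: [{"slide": [x, y, z], "roll": roll, "grip": grip}, ...]. A call has 1 to 20 rows; each row is the pose to reach, as a shift and turn from the pose commanded when the call began, along the tool's axes at that moment; what a row does not reach only later rows make up. A row lasts 1/12 s, in which the tool goes at most 41.7 mm and 7.16 degrees, less where a joint would pass 70% of its speed; a pose out of reach is approached as far as the arm can. A call with a gripper value outside its range is refused whole. The fingers move at their own pace and stop on an object; the grip force is fixed at half the most. Time passes only in rows, so rows that repeat a pose let the fingers close. It gives the time, the measured TCP pose, the force and the opening at its end, in the units of the state.
- robot.get_obs(): the state, without advancing time (a new reading comes with each control period).
- snapshot(name): name is "side" or "top" or "wrist"; returns the picture (420x560x3 uint8, red, green, blue); there is no depth.
- camera_info(name): a dict with "fx", "fy", "cx", "cy" (pixels), "cam_to_world" (4x4, takes a point from camera to world coordinates). Camera axes: x right, y down, z forward; pixel columns grow to the right and rows downward; lengths in m; the calibration is good to about 2 mm. The wrist camera is an equidistant fisheye: a pixel r from the principal point sees the ray r / f radians off the axis. A picture is of the moment at which its call begins: read the wrist's pose just before it. camera_info takes no time and is no camera call; for the wrist camera it gives the pose at the moment of the call.
- ticket.close_job(): hands the job in, once; it reports no verdict.
The state is a dict: "time": time; "joint_positions": joint angles; "qvel": joint speeds; "joint_torque": joint torques, N m; "tool_pos": TCP position; "ee_rot": TCP orientation; "wrist_force": force on the tool from outside, world axes, zero at the start; "wrist_torque": the same for the moment, N m; "width": finger opening in m.
Only numpy, scipy, OpenCV 4.12 (cv2) and the standard library are available. Lean on these libraries where they do the work, as an engineer would, in place of code of your own. Each camera call takes 0.05 s, during which the arm holds its last target.

## Working session

There is one attempt and no reset: what is moved stays moved. The work goes in short steps, Python scripts to look and compute and a shell command to move; the robot and the scene stay as the last step left them, time stands still between calls to the robot, and variables do not carry over. Pictures are saved under pics/ and viewed, and the job is handed in when it is done.

```bash
ls; mkdir -p pics; python3 - <<'E'
from bench import robot, snapshot, camera_info, ticket
import cv2, numpy as np
o=robot.get_obs(); print({k:np.round(v,3).tolist() for k,v in o.items()})
for n in ["side","top","wrist"]:
    c=camera_info(n); print(n,c["fx"],c["fy"],c["cx"],c["cy"],np.round(c["cam_to_world"],3).tolist())
    cv2.imwrite(f"pics/{n}0.png",snapshot(n)[:,:,::-1])
E
```

```text
pics
{'time': 0.0, 'joint_positions': [-1.453, 0.088, 1.372, 0.0, 1.684, -0.103], 'qvel': [-0.0, -0.001, 0.001, 0.002, -0.0, -0.001], 'joint_torque': [-0.001, -34.018, -30.243, 0.072, 0.033, -0.0], 'tool_pos': [0.12, -0.536, 0.171], 'ee_rot': [-1.571, 0.002, -1.35], 'wrist_force': [0.348, 1.017, 0.029], 'wrist_torque': [0.015, 0.008, 0.047], 'width': 0.094}
side 458.27490316640717 458.27490316640717 274.80049913287473 213.24834753700748 [[-0.938, -0.239, 0.25, 0.31], [-0.345, 0.665, -0.662, 0.699], [-0.008, -0.707, -0.707, 0.761], [0.0, 0.0, 0.0, 1.0]]
top 442.5459086639836 442.5459086639836 273.6805685176002 214.00046947044615 [[0.021, -0.998, 0.061, 0.492], [-1.0, -0.021, 0.008, 0.03], [-0.007, -0.061, -0.998, 0.999], [0.0, 0.0, 0.0, 1.0]]
wrist 325.19226210127806 325.19226210127806 277.19421221835887 210.6885779171789 [[0.218, -0.942, -0.256, 0.195], [-0.976, -0.211, -0.055, -0.521], [-0.002, 0.261, -0.965, 0.384], [0.0, 0.0, 0.0, 1.0]]
```

View pics/side0.png

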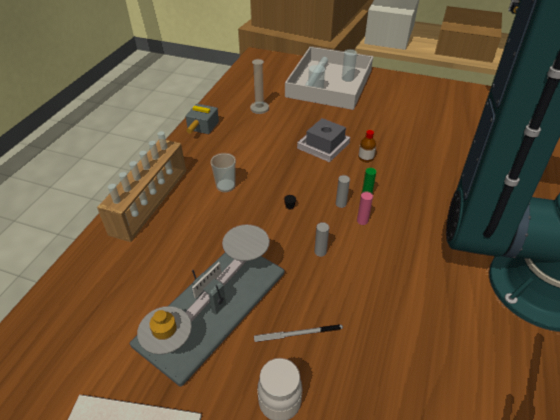

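View pics/top0.png

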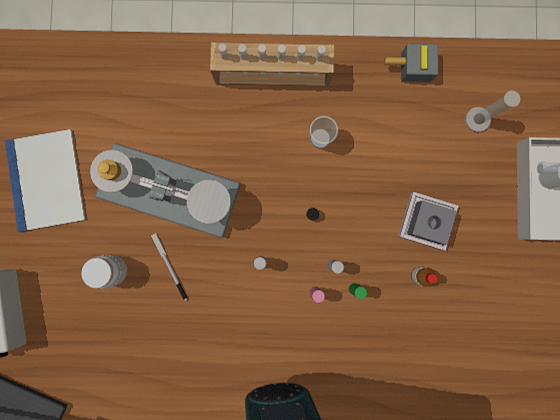

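View pics/wrist0.png

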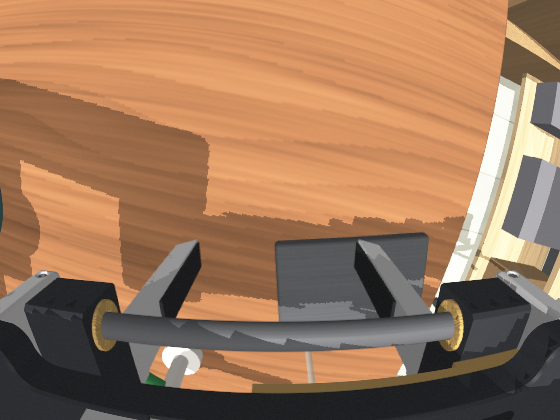

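```bash
cat > h.py <<'E'
import numpy as np, cv2
from bench import robot, snapshot, camera_info, ticket
def ray(c,u,v):
    T=np.array(c["cam_to_world"]); d=T[:3,:3]@np.array([(u-c["cx"])/c["fx"],(v-c["cy"])/c["fy"],1]); return T[:3,3],d
def plane(c,u,v,z):
    o,d=ray(c,u,v); return o+d*(z-o[2])/d[2]
def proj(c,p):
    T=np.linalg.inv(np.array(c["cam_to_world"])); q=T[:3,:3]@np.asarray(p)+T[:3,3]
    return np.array([c["fx"]*q[0]/q[2]+c["cx"],c["fy"]*q[1]/q[2]+c["cy"]])
def crop(img,x0,y0,x1,y1,s,name):
    cv2.imwrite(name,cv2.resize(img[y0:y1,x0:x1,::-1],None,fx=s,fy=s,interpolation=cv2.INTER_CUBIC))
E
python3 - <<'E'
from h import *
t=cv2.imread("pics/top0.png")[:,:,::-1]; s=cv2.imread("pics/side0.png")[:,:,::-1]
crop(t,170,160,470,320,2.6,"pics/t1.png")
crop(s,200,110,400,270,3.7,"pics/s1.png")
c=camera_info("top")
hsv=cv2.cvtColor(np.ascontiguousarray(t),cv2.COLOR_RGB2HSV)
m=((hsv[:,:,1]<50)&(hsv[:,:,2]>110)).astype(np.uint8)
n,l,st,ce=cv2.connectedComponentsWithStats(m)
for i in range(1,n):
    if st[i,4]>40 and 160<ce[i][0]<470 and 150<ce[i][1]<330: print(st[i],ce[i],plane(c,*ce[i],0.08))
E
```

```text
[  90  144  148   92 5951] [167.35926735 190.44362292] [0.59257045 0.26153826 0.08      ]
[ 398  192   60   59 1757] [429.35287422 220.2310757 ] [ 0.54175712 -0.28501818  0.08      ]
[151 233  27  51 226] [163.17699115 255.06637168] [0.45779452 0.26534451 0.08      ]
[254 257  12  13 122] [259.45901639 262.90983607] [0.44597829 0.06534803 0.08      ]
[331 261  13  13 126] [337.02380952 266.73809524] [ 0.44161493 -0.09494698  0.08      ]
[412 267  10  16  64] [414.96875 273.96875] [ 0.43031651 -0.25547585  0.08      ]
```

View pics/t1.png

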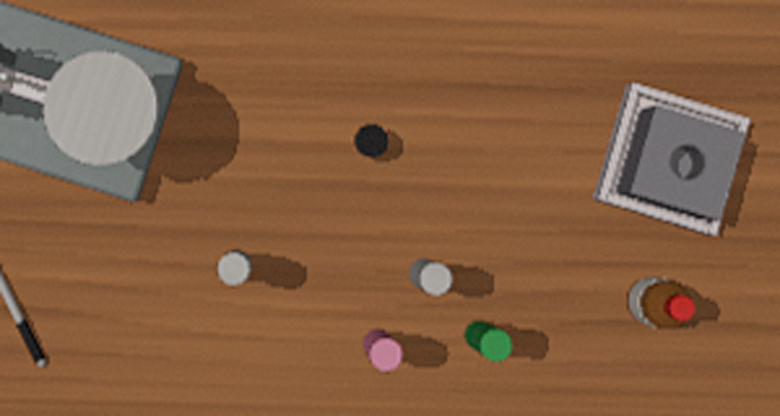

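View pics/s1.png

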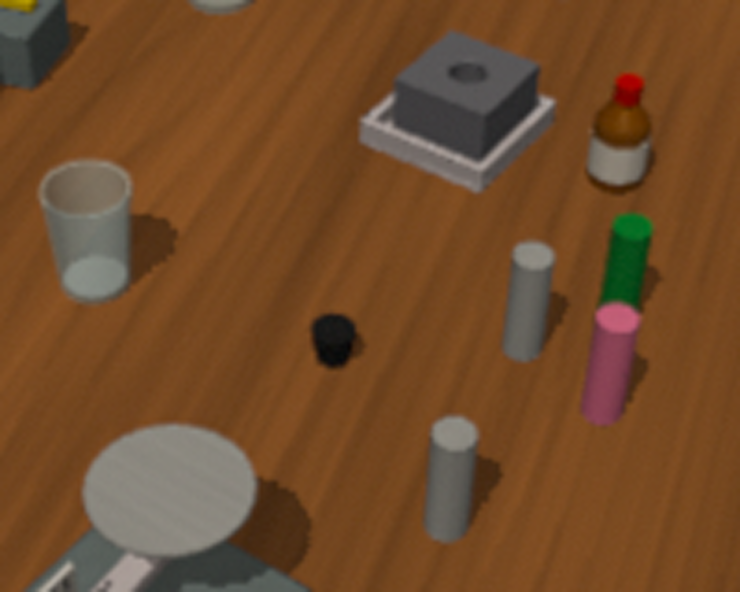

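```bash
python3 - <<'E'
from h import *
t=cv2.imread("pics/top0.png")[:,:,::-1]; s=cv2.imread("pics/side0.png")[:,:,::-1]
ct,cs=camera_info("top"),camera_info("side")
def tri(a,b):
    o1,d1=ray(ct,*a);o2,d2=ray(cs,*b); d1/=np.linalg.norm(d1);d2/=np.linalg.norm(d2)
    A=np.stack([d1,-d2],1); k=np.linalg.lstsq(A,o2-o1,rcond=None)[0]
    p,q=o1+k[0]*d1,o2+k[1]*d2; return np.round((p+q)/2,4),np.round(1000*np.linalg.norm(p-q),1)
# pan ellipse by low-sat mask after opening
def comp(img,seed,f,op=0):
    hsv=cv2.cvtColor(np.ascontiguousarray(img),cv2.COLOR_RGB2HSV); m=f(hsv).astype(np.uint8)
    if op: m=cv2.morphologyEx(m,cv2.MORPH_OPEN,cv2.getStructuringElement(cv2.MORPH_ELLIPSE,(op,op)))
    n,l,st,ce=cv2.connectedComponentsWithStats(m); i=l[seed[1],seed[0]]; mm=(l==i).astype(np.uint8)
    k,_=cv2.findContours(mm,cv2.RETR_EXTERNAL,cv2.CHAIN_APPROX_NONE); k=max(k,key=cv2.contourArea); return i,st[i],ce[i],k
for img,seed in((t,(208,201)),(s,(246,242))):
    print(img[seed[1],seed[0]], cv2.cvtColor(np.ascontiguousarray(img),cv2.COLOR_RGB2HSV)[seed[1],seed[0]])
    i,st,ce,k=comp(img,seed,lambda h:(h[:,:,1]<40)&(h[:,:,2]>115),21); print(i,st,ce,cv2.fitEllipse(k))
for seed in((260,264),(337,267),(321,229),(343,180)): 
    img=t if seed[1]>240 else s
    print(img[seed[1],seed[0]])
print("P1",tri((259.46,262.9),(200+454/3.7-.5,110+433/3.7-.5)))
print("P2",tri((337.02,266.74),(200+533/3.7-.5,110+257/3.7-.5)))
print("pink",plane(ct,318,295.5,.08),"green",plane(ct,360.5,292,.08))
print("hole",tri((433.8,222),(200+468/3.7-.5,110+73/3.7-.5)), plane(ct,433.8,222,.056))
crop(t,390,185,470,255,9,"pics/t2.png"); crop(s,290,110,360,170,11,"pics/s2.png")
E
```

```text
[168 164 160] [ 15  12 168]
4 [ 187  178   43   47 1573] [208.03814367 201.00826446] ((208.01431274414062, 201.00904846191406), (42.61559295654297, 45.22401809692383), 9.596952438354492)
[141 137 128] [ 21  24 141]
4 [ 223  225   45   35 1239] [245.22760291 242.31396287] ((245.21859741210938, 242.31973266601562), (33.66884231567383, 44.71870803833008), 84.18476867675781)
[170 166 162]
[168 164 159]
[141 138 130]
[143 139 129]
P1 (array([0.4462, 0.0654, 0.0804]), np.float64(0.5))
P2 (array([ 0.4419, -0.095 ,  0.0794]), np.float64(0.6))
pink [ 0.38192561 -0.05661898  0.08      ] green [ 0.39100744 -0.14382093  0.08      ]
hole (array([ 0.5397, -0.3023,  0.0568]), np.float64(0.6)) [ 0.53949498 -0.30269083  0.056     ]
```

View pics/t2.png

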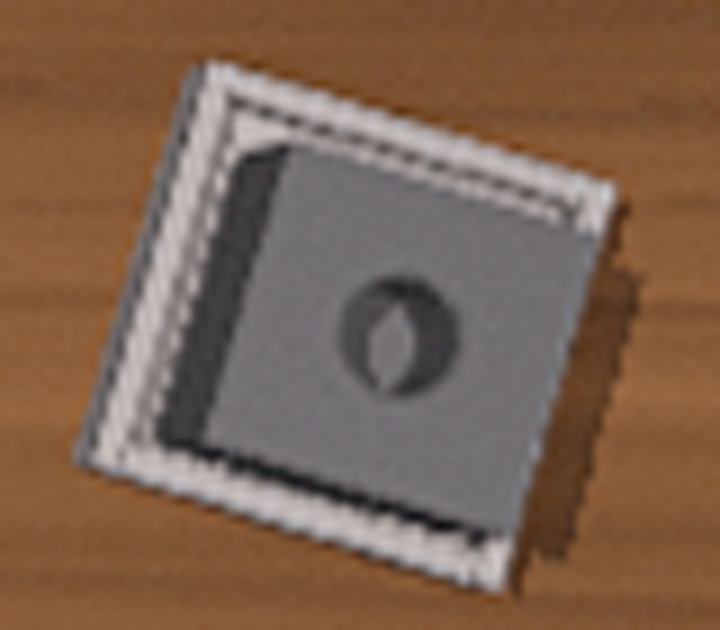

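View pics/s2.png

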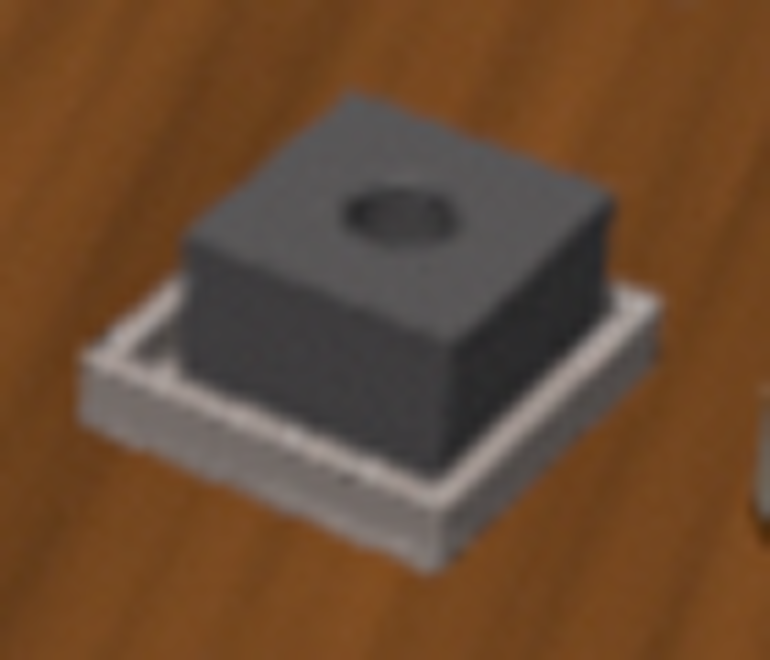

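```bash
cat >> h.py <<'E'
def tri(a,b):
    ct,cs=camera_info("top"),camera_info("side")
    o1,d1=ray(ct,*a);o2,d2=ray(cs,*b); d1/=np.linalg.norm(d1);d2/=np.linalg.norm(d2)
    k=np.linalg.lstsq(np.stack([d1,-d2],1),o2-o1,rcond=None)[0]
    p,q=o1+k[0]*d1,o2+k[1]*d2; return np.round((p+q)/2,4),np.round(1000*np.linalg.norm(p-q),1)
from scipy.spatial.transform import Rotation
def go(target,yaw=None):
    "slide (mm) from the current pose to a TCP target"
    o=robot.get_obs(); R=Rotation.from_euler("xyz",o["ee_rot"]).as_matrix()
    print("t",round(o["time"],2),"tcp",np.round(o["tool_pos"],4),"rot",np.round(o["ee_rot"],3),"F",np.round(o["wrist_force"],2),"w",round(o["width"],4))
    print("tool x,z:",np.round(R[:,0],3),np.round(R[:,2],3))
    print("slide",np.round(R.T@(np.asarray(target)-o["tool_pos"])*1000,1))
E
python3 - <<'E'
from h import *
print(tri((208,201),(245.2,242.3)))
print("hole",tri((433.9,222.1),(326.0,129.2)))
go([.4462,.0654,.20])
go([.4419,-.095,.20])
E
```

```text
(array([0.5705, 0.1728, 0.0988]), np.float64(0.1))
hole (array([ 0.5396, -0.3025,  0.0568]), np.float64(0.8))
t 0.15 tcp [ 0.1204 -0.5362  0.1709] rot [-1.571  0.002 -1.35 ] F [-0.36  0.07  0.92] w 0.094
tool x,z: [ 0.219 -0.976 -0.002] [0.976 0.219 0.   ]
slide [-515.7  -28.2  449.7]
t 0.15 tcp [ 0.1204 -0.5362  0.1709] rot [-1.571  0.002 -1.35 ] F [-0.36  0.07  0.92] w 0.094
tool x,z: [ 0.219 -0.976 -0.002] [0.976 0.219 0.   ]
slide [-360.1  -28.4  410.3]
```

Candidates: grey capsules at top (259,263) and (337,267); the look-alikes are pink (318,296) and green (360,292), plus the far stand at (511,99). The close crop confirms the two plain grey 80 mm cylinders. I start with the left one, the nearer to the pan.

```bash
python3 -m creep '[{"slide":[-257,-10,225],"roll":0,"grip":0},{"slide":[-515.7,-10,449.7],"roll":0,"grip":0},{"slide":[-515.7,-10,449.7],"roll":0,"grip":0},{"slide":[-515.7,-10,449.7],"roll":0,"grip":0},{"slide":[-515.7,-10,449.7],"roll":0,"grip":0},{"slide":[-515.7,-10,449.7],"roll":0,"grip":0},{"slide":[-515.7,-10,449.7],"roll":0,"grip":0},{"slide":[-515.7,-10,449.7],"roll":0,"grip":0},{"slide":[-515.7,-10,449.7],"roll":0,"grip":0},{"slide":[-515.7,-10,449.7],"roll":0,"grip":0},{"slide":[-515.7,-10,449.7],"roll":0,"grip":0},{"slide":[-515.7,-10,449.7],"roll":0,"grip":0},{"slide":[-515.7,-10,449.7],"roll":0,"grip":0},{"slide":[-515.7,-10,449.7],"roll":0,"grip":0},{"slide":[-515.7,-10,449.7],"roll":0,"grip":0},{"slide":[-515.7,-10,449.7],"roll":0,"grip":0},{"slide":[-515.7,-10,449.7],"roll":0,"grip":0},{"slide":[-515.7,-10,449.7],"roll":0,"grip":0},{"slide":[-515.7,-10,449.7],"roll":0,"grip":0}]'
python3 - <<'E'
from h import *
go([.4462,.0654,.036])
cv2.imwrite("pics/w1.png",snapshot("wrist")[:,:,::-1])
E
```

```text
time: 1.73
tool_pos: [0.446, 0.0655, 0.1811]
ee_rot: [-1.573, -0.0, -1.348]
wrist_force: [-0.5, 0.0, 0.2]
width: 0.0936
t 1.73 tcp [0.446  0.0655 0.1811] rot [-1.573 -0.    -1.348] F [-0.45  0.02  0.2 ] w 0.0936
tool x,z: [ 0.221 -0.975  0.   ] [ 0.975  0.221 -0.002]
slide [1.000e-01 1.451e+02 5.000e-01]
```

View pics/w1.png

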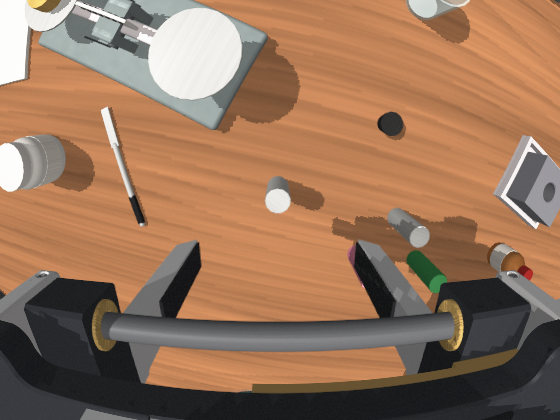

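```bash
python3 -m creep '[{"slide":[0,40,0],"roll":0,"grip":0},{"slide":[0,80,0],"roll":0,"grip":0},{"slide":[0,115,0.5],"roll":0,"grip":0},{"slide":[0,135,0.5],"roll":0,"grip":0},{"slide":[0,143,0.5],"roll":0,"grip":0},{"slide":[0,143,0.5],"roll":0,"grip":0},{"slide":[0,143,0.5],"roll":0,"grip":1},{"slide":[0,143,0.5],"roll":0,"grip":1},{"slide":[0,143,0.5],"roll":0,"grip":1},{"slide":[0,143,0.5],"roll":0,"grip":1},{"slide":[0,143,0.5],"roll":0,"grip":1},{"slide":[0,143,0.5],"roll":0,"grip":1},{"slide":[0,143,0.5],"roll":0,"grip":1},{"slide":[0,143,0.5],"roll":0,"grip":1}]'
python3 - <<'E'
from h import *
go([.4462,.0654,.036])
E
```

```text
time: 2.95
tool_pos: [0.4468, 0.0652, 0.0388]
ee_rot: [-1.571, -0.0, -1.35]
wrist_force: [-0.1, -0.2, 0.1]
width: 0.0441
t 2.95 tcp [0.4468 0.0652 0.0388] rot [-1.571 -0.    -1.35 ] F [-0.06 -0.21  0.15] w 0.0441
tool x,z: [ 0.219 -0.976  0.   ] [0.976 0.219 0.   ]
slide [-0.3  2.8 -0.6]
```

```bash
python3 -m creep '[{"slide":[0,0,0],"roll":0,"grip":1},{"slide":[0,0,0],"roll":0,"grip":1},{"slide":[0,0,0],"roll":0,"grip":1},{"slide":[0,0,0],"roll":0,"grip":1},{"slide":[0,0,0],"roll":0,"grip":1},{"slide":[0,0,0],"roll":0,"grip":1},{"slide":[0,-20,0],"roll":0,"grip":1},{"slide":[0,-60,0],"roll":0,"grip":1},{"slide":[0,-100,0],"roll":0,"grip":1},{"slide":[0,-130,0],"roll":0,"grip":1},{"slide":[0,-130,0],"roll":0,"grip":1},{"slide":[0,-130,0],"roll":0,"grip":1}]'
python3 - <<'E'
from h import *
go([.5705,.1728,.1688])
E
```

```text
time: 3.95
tool_pos: [0.4478, 0.0651, 0.1702]
ee_rot: [-1.567, -0.001, -1.35]
wrist_force: [0.0, -0.5, -2.8]
width: 0.0248
t 3.95 tcp [0.4478 0.0651 0.1702] rot [-1.567e+00 -1.000e-03 -1.350e+00] F [ 0.01 -0.55 -2.83] w 0.0248
tool x,z: [ 0.219 -0.976  0.001] [0.976 0.219 0.004]
slide [-78.3   1.8 143.3]
```

The wrist force on lifting is about −2.8 N, which suggests this is the heavy one. I'll weigh it on the pan as required.

```bash
python3 -m creep '[{"slide":[-20,0,36],"roll":0,"grip":1},{"slide":[-40,0,72],"roll":0,"grip":1},{"slide":[-58,0,108],"roll":0,"grip":1},{"slide":[-72,0,132],"roll":0,"grip":1},{"slide":[-78,0,143],"roll":0,"grip":1},{"slide":[-78,0,143],"roll":0,"grip":1},{"slide":[-78,10,143],"roll":0,"grip":1},{"slide":[-78,20,143],"roll":0,"grip":1},{"slide":[-78,25,143],"roll":0,"grip":1},{"slide":[-78,25,143],"roll":0,"grip":1}]'
python3 - <<'E'
from h import *
go([.5705,.1728,.137])
s=snapshot("side"); t=snapshot("top"); crop(s,130,140,330,300,3.7,"pics/s3.png")
E
```

```text
time: 4.78
tool_pos: [0.567, 0.1714, 0.1409]
ee_rot: [-1.576, -0.0, -1.351]
wrist_force: [0.4, -0.8, -2.4]
width: 0.0247
t 4.78 tcp [0.567  0.1714 0.1409] rot [-1.576 -0.    -1.351] F [ 0.44 -0.75 -2.38] w 0.0247
tool x,z: [ 0.218 -0.976  0.   ] [ 0.976  0.218 -0.005]
slide [-0.6  3.9  3.7]
```

View pics/s3.png

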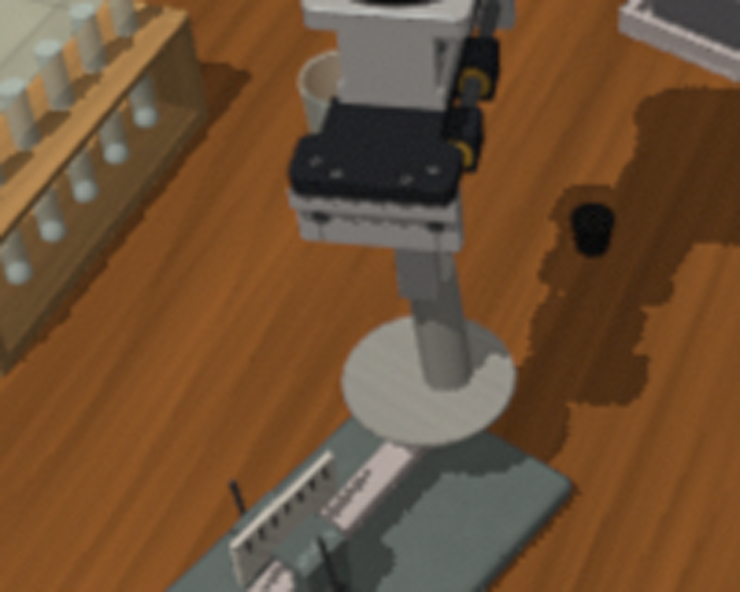

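```bash
python3 -m creep '[{"slide":[0,0,0],"roll":0,"grip":1},{"slide":[0,0,0],"roll":0,"grip":1},{"slide":[0,0,0],"roll":0,"grip":1}]'
python3 - <<'E'
from h import *
go([.5705,.1728,.137])
s=snapshot("side");  crop(s,210,190,280,255,10,"pics/s4.png")
cv2.imwrite("pics/w4.png",snapshot("wrist")[:,:,::-1])
c=camera_info("side")
for p in ((.5705,.1728,.104),(.5705,.1728,.18)): print((proj(c,p)-[210,190]+.5)*10)
E
```

```text
time: 5.13
tool_pos: [0.5695, 0.1724, 0.1446]
ee_rot: [-1.569, -0.0, -1.35]
wrist_force: [0.3, 0.5, -2.2]
width: 0.0247
t 5.13 tcp [0.5695 0.1724 0.1446] rot [-1.569 -0.    -1.35 ] F [ 0.34  0.55 -2.18] w 0.0247
tool x,z: [ 0.219 -0.976  0.   ] [0.976 0.219 0.001]
slide [-0.1  7.6  1. ]
[355.37519621 510.11884384]
[332.57192994 228.94426068]
```

View pics/s4.png

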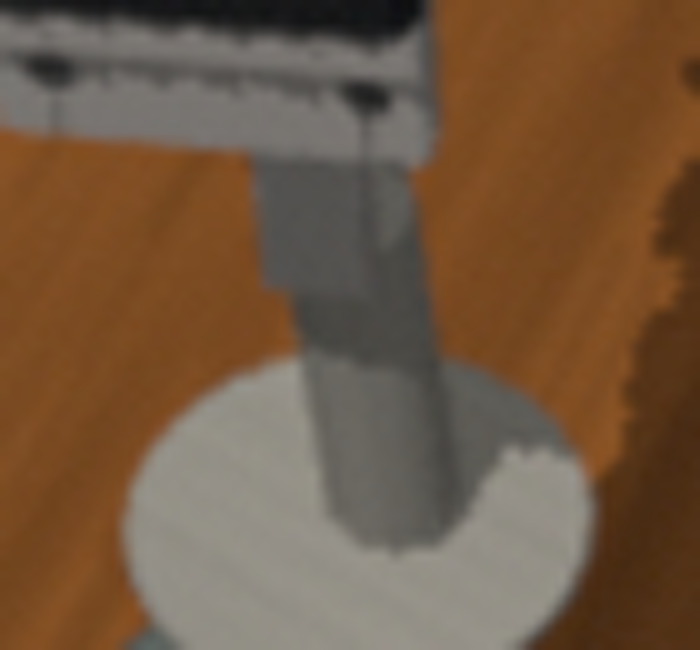

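View pics/w4.png

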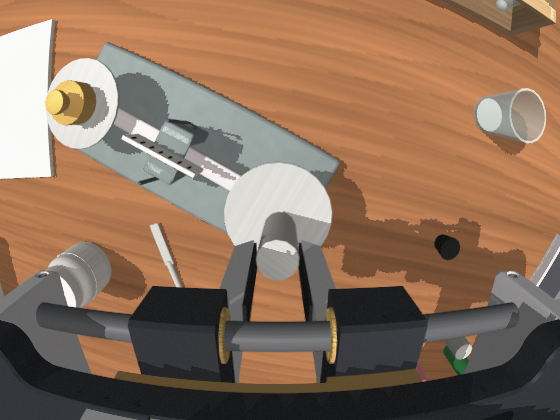

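```bash
python3 -m creep '[{"slide":[0,4,0],"roll":0,"grip":1},{"slide":[0,7,0],"roll":0,"grip":1},{"slide":[0,9,0],"roll":0,"grip":1},{"slide":[0,11,0],"roll":0,"grip":1},{"slide":[0,13,0],"roll":0,"grip":1},{"slide":[0,15,0],"roll":0,"grip":1},{"slide":[0,17,0],"roll":0,"grip":1},{"slide":[0,19,0],"roll":0,"grip":1},{"slide":[0,21,0],"roll":0,"grip":1},{"slide":[0,23,0],"roll":0,"grip":1},{"slide":[0,25,0],"roll":0,"grip":1},{"slide":[0,26,0],"roll":0,"grip":1},{"slide":[0,26,0],"roll":0,"grip":1},{"slide":[0,26,0],"roll":0,"grip":1}]'
python3 - <<'E'
from h import *
go([.5705,.1728,.1155])
s=snapshot("side");  crop(s,190,180,300,275,6.5,"pics/s5.png")
E
```

```text
time: 6.4
tool_pos: [0.5694, 0.1727, 0.1181]
ee_rot: [-1.57, 0.0, -1.35]
wrist_force: [0.4, -0.3, 1.2]
width: 0.0251
t 6.4 tcp [0.5694 0.1727 0.1181] rot [-1.57  0.   -1.35] F [ 0.4  -0.33  1.16] w 0.0251
tool x,z: [ 0.219 -0.976 -0.   ] [0.976 0.219 0.001]
slide [0.1 2.6 1.1]
```

View pics/s5.png

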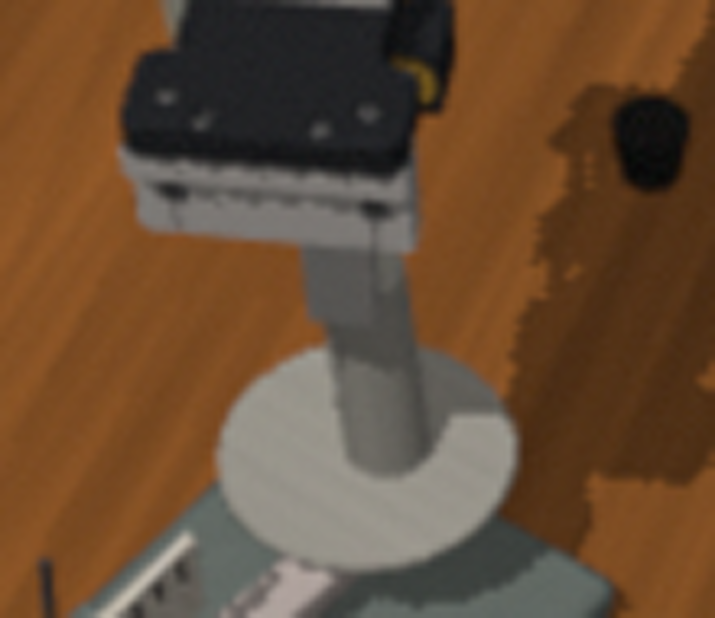

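```bash
python3 -m creep '[{"slide":[0,1,0],"roll":0,"grip":0.6},{"slide":[0,1,0],"roll":0,"grip":0.3},{"slide":[0,1,0],"roll":0,"grip":0.3},{"slide":[0,1,0],"roll":0,"grip":0.3},{"slide":[0,1,0],"roll":0,"grip":0.3},{"slide":[0,1,0],"roll":0,"grip":0.3},{"slide":[0,1,0],"roll":0,"grip":0.3},{"slide":[0,1,0],"roll":0,"grip":0.3},{"slide":[0,1,0],"roll":0,"grip":0.3},{"slide":[0,1,0],"roll":0,"grip":0.3},{"slide":[0,1,0],"roll":0,"grip":0.3},{"slide":[0,1,0],"roll":0,"grip":0.3},{"slide":[0,1,0],"roll":0,"grip":0.3}]'
python3 - <<'E'
from h import *
go([.5705,.1728,.1155])
s=snapshot("side");  crop(s,190,180,300,275,6.5,"pics/s6.png")
cv2.imwrite("pics/w6.png",snapshot("wrist")[:,:,::-1])
E
```

```text
time: 7.53
tool_pos: [0.5692, 0.1725, 0.1168]
ee_rot: [-1.571, -0.0, -1.35]
wrist_force: [0.4, 0.1, -0.1]
width: 0.0657
t 7.53 tcp [0.5692 0.1725 0.1168] rot [-1.571 -0.    -1.35 ] F [ 0.36  0.1  -0.13] w 0.0657
tool x,z: [ 0.219 -0.976  0.   ] [0.976 0.219 0.   ]
slide [0.  1.3 1.3]
```

View pics/s6.png

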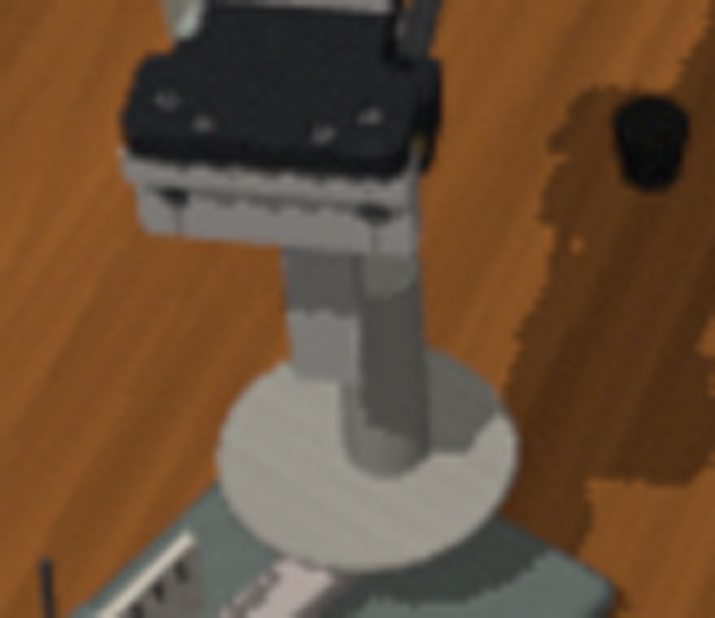

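View pics/w6.png

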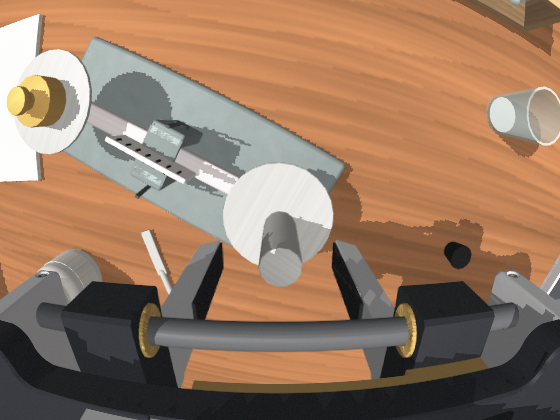

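```bash
python3 - <<'E'
from h import *
c=camera_info("side")
for v in (451,456): print(plane(c,190+386.5/6.5-.5,180+v/6.5-.5,.077))
print(plane(c,190+388/6.5-.5,180+274/6.5-.5,.157))
t=snapshot("top"); crop(t,150,130,290,250,5,"pics/t6.png")
for p in ((.5705,.1728,.157),(.565,.1728,.157)): print((proj(camera_info("top"),p)-[150,130]+.5)*5)
E
```

```text
[0.56543383 0.16877792 0.077     ]
[0.56467765 0.17060514 0.077     ]
[0.56027244 0.17013017 0.157     ]
[268.90749349 343.85678392]
[268.45881864 358.17384866]
```

View pics/t6.png

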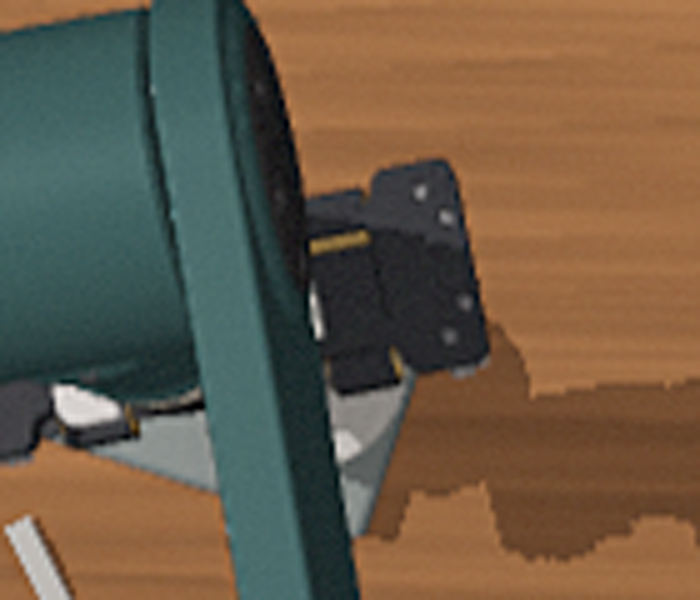

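```bash
cat >> h.py <<'E'
def wplane(c,u,v,z):
    x,y=u-c["cx"],v-c["cy"]; r=np.hypot(x,y); a=r/c["fx"]
    d=np.array([x/r*np.sin(a),y/r*np.sin(a),np.cos(a)]) if r>0 else np.array([0,0,1.])
    T=np.array(c["cam_to_world"]); d=T[:3,:3]@d; return T[:3,3]+d*(z-T[2,3])/d[2]
E
python3 - <<'E'
from h import *
c=camera_info("wrist")
print(wplane(c,280.5,267.5,.157), np.round(c["cam_to_world"],3).tolist())
crop(cv2.imread("pics/w6.png")[:,:,::-1],220,190,340,290,6,"pics/w6c.png")
E
```

```text
[0.56526687 0.16873713 0.157     ] [[0.218, -0.942, -0.255, 0.644], [-0.976, -0.21, -0.057, 0.188], [-0.0, 0.262, -0.965, 0.33], [0.0, 0.0, 0.0, 1.0]]
```

View pics/w6c.png

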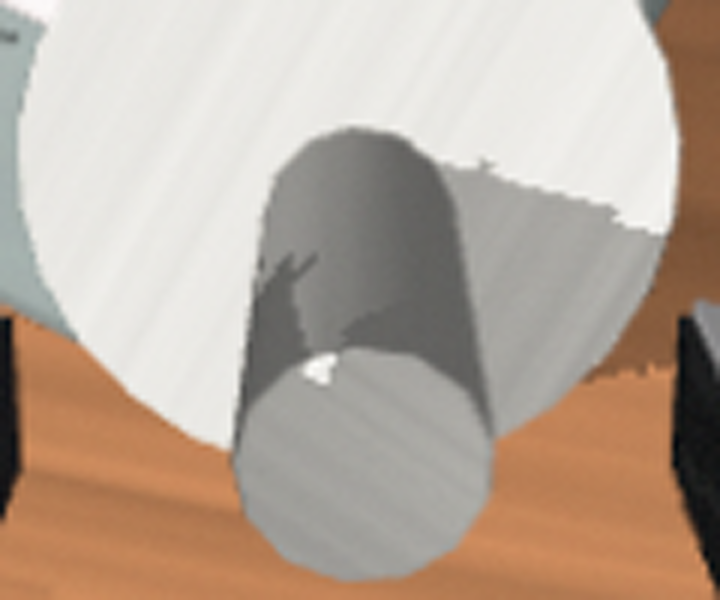

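```bash
python3 -m creep '[{"slide":[1,2,-3],"roll":0,"grip":0.3},{"slide":[1.5,2,-4.5],"roll":0,"grip":0.3},{"slide":[1.5,2,-4.5],"roll":0,"grip":0.3},{"slide":[1.5,2,-4.5],"roll":0,"grip":1},{"slide":[1.5,2,-4.5],"roll":0,"grip":1},{"slide":[1.5,2,-4.5],"roll":0,"grip":1},{"slide":[1.5,2,-4.5],"roll":0,"grip":1},{"slide":[1.5,2,-4.5],"roll":0,"grip":1},{"slide":[1.5,2,-4.5],"roll":0,"grip":1},{"slide":[1.5,2,-4.5],"roll":0,"grip":1},{"slide":[1.5,2,-4.5],"roll":0,"grip":1},{"slide":[1.5,2,-4.5],"roll":0,"grip":1},{"slide":[1.5,2,-4.5],"roll":0,"grip":1},{"slide":[1.5,2,-4.5],"roll":0,"grip":1}]'
python3 - <<'E'
from h import *
go([.5396,-.3025,.14])
E
```

```text
time: 8.85
tool_pos: [0.5652, 0.17, 0.1147]
ee_rot: [-1.571, -0.0, -1.35]
wrist_force: [0.1, -1.2, -0.4]
width: 0.0253
t 8.85 tcp [0.5652 0.17   0.1147] rot [-1.571 -0.    -1.35 ] F [ 0.13 -1.23 -0.35] w 0.0253
tool x,z: [ 0.219 -0.976  0.   ] [ 0.976  0.219 -0.   ]
slide [ 455.5  -25.2 -128.4]
```

```bash
python3 -m creep '[{"slide":[0,-6,0],"roll":0,"grip":1},{"slide":[0,-18,0],"roll":0,"grip":1},{"slide":[0,-34,0],"roll":0,"grip":1},{"slide":[6,-46,-2],"roll":0,"grip":1},{"slide":[18,-52,-5],"roll":0,"grip":1},{"slide":[36,-53,-10],"roll":0,"grip":1},{"slide":[60,-53,-17],"roll":0,"grip":1},{"slide":[88,-53,-25],"roll":0,"grip":1},{"slide":[118,-53,-33],"roll":0,"grip":1},{"slide":[148,-53,-42],"roll":0,"grip":1},{"slide":[178,-53,-50],"roll":0,"grip":1},{"slide":[208,-53,-59],"roll":0,"grip":1},{"slide":[238,-53,-67],"roll":0,"grip":1},{"slide":[268,-53,-75],"roll":0,"grip":1},{"slide":[298,-53,-84],"roll":0,"grip":1},{"slide":[326,-53,-92],"roll":0,"grip":1},{"slide":[352,-53,-99],"roll":0,"grip":1},{"slide":[374,-53,-105],"roll":0,"grip":1},{"slide":[390,-53,-110],"roll":0,"grip":1},{"slide":[402,-53,-113],"roll":0,"grip":1}]'
python3 - <<'E'
from h import *
go([.5396,-.3025,.14])
E
```

```text
time: 10.52
tool_pos: [0.5417, -0.2498, 0.1678]
ee_rot: [-1.572, -0.001, -1.353]
wrist_force: [0.5, -0.8, -2.3]
width: 0.025
t 10.52 tcp [ 0.5417 -0.2498  0.1678] rot [-1.572e+00 -1.000e-03 -1.353e+00] F [ 0.49 -0.78 -2.32] w 0.025
tool x,z: [ 0.216 -0.976  0.001] [ 0.976  0.216 -0.001]
slide [ 51.   27.8 -13.4]
```

```bash
python3 -m creep '[{"slide":[12,0,-4],"roll":0,"grip":1},{"slide":[24,0,-7],"roll":0,"grip":1},{"slide":[36,0,-10.5],"roll":0,"grip":1},{"slide":[45,5,-13],"roll":0,"grip":1},{"slide":[51,14,-15],"roll":0,"grip":1},{"slide":[53.5,26,-15.4],"roll":0,"grip":1},{"slide":[53.5,38,-15.4],"roll":0,"grip":1},{"slide":[53.5,46,-15.4],"roll":0,"grip":1},{"slide":[53.5,50,-15.4],"roll":0,"grip":1},{"slide":[53.5,50,-15.4],"roll":0,"grip":1},{"slide":[53.5,50,-15.4],"roll":0,"grip":1},{"slide":[53.5,50,-15.4],"roll":0,"grip":1}]'
python3 - <<'E'
from h import *
go([.5396,-.3025,.14])
s=snapshot("side");w=snapshot("wrist"); crop(s,280,80,380,170,7,"pics/s7.png")
cv2.imwrite("pics/w7.png",w[:,:,::-1]); crop(w,200,150,360,290,5,"pics/w7c.png")
E
```

```text
time: 11.52
tool_pos: [0.5402, -0.3024, 0.1186]
ee_rot: [-1.57, -0.001, -1.349]
wrist_force: [-0.2, 0.7, -2.2]
width: 0.0249
t 11.52 tcp [ 0.5402 -0.3024  0.1186] rot [-1.570e+00 -1.000e-03 -1.349e+00] F [-0.25  0.72 -2.22] w 0.0249
tool x,z: [ 0.22  -0.976  0.001] [0.976 0.22  0.001]
slide [  0.  -21.4  -0.5]
```

View pics/s7.png

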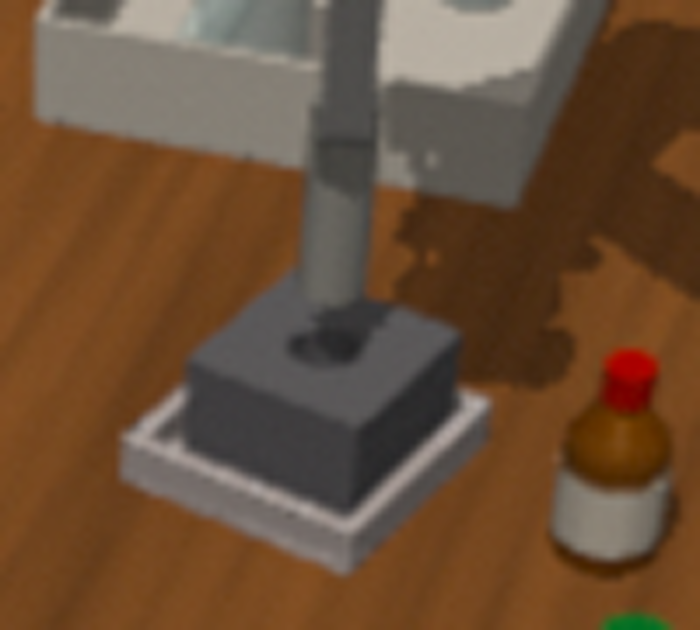

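View pics/w7c.png

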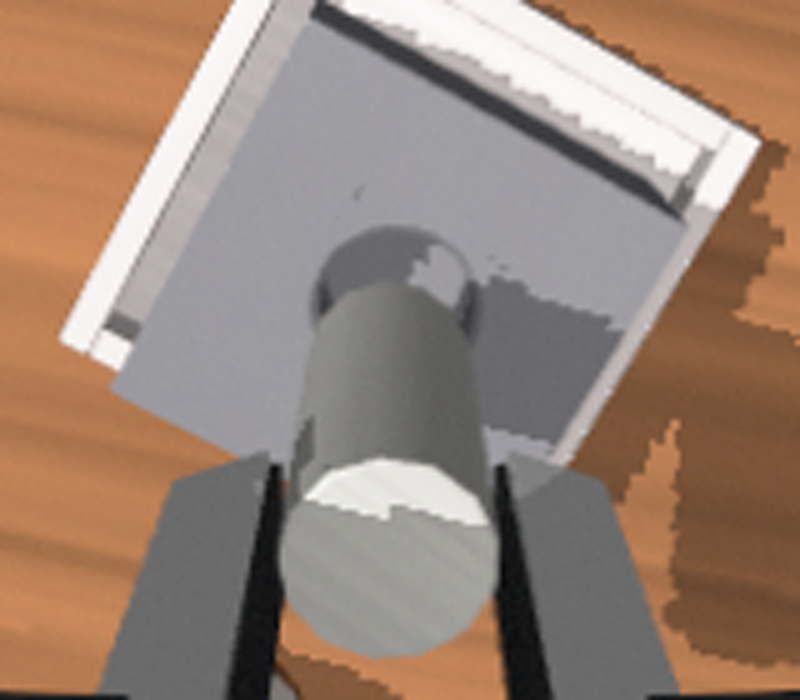

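```bash
python3 - <<'E'
from h import *
c=camera_info("side")
f=lambda p:np.round((proj(c,p)-[280,80]+.5)*7,1)
for z in (.0805,.1405,.056): print(z,f((.5396,-.3025,z)))
for p in ((.5396+.0135,-.3025,.0805),(.5396,-.3025-.013,.0805)): print(f(p))
w=camera_info("wrist"); q=lambda u,v,z:np.round(wplane(w,200+u/5-.5,150+v/5-.5,z),4)
print("hole L/R/far",q(313,292,.0565),q(482,292,.0565),q(397,226,.0565))
print("foot far",q(390,282,.081), "top c",q(389,556,.161))
go([.5396,-.3025,.14])
E
```

```text
0.0805 [331.1 295. ]
0.1405 [343.1 154.1]
0.056 [326.4 349.7]
[296.3 288.2]
[340.4 276.6]
hole L/R/far [ 0.5419 -0.2897  0.0565] [ 0.5484 -0.3186  0.0565] [ 0.5566 -0.3014  0.0565]
foot far [ 0.5527 -0.301   0.081 ] top c [ 0.5408 -0.3034  0.161 ]
t 11.62 tcp [ 0.5402 -0.3026  0.1189] rot [-1.569 -0.002 -1.35 ] F [-0.1  -0.24 -1.44] w 0.0253
tool x,z: [ 0.219 -0.976  0.002] [0.976 0.219 0.001]
slide [ -0.2 -21.1  -0.6]
```

```bash
python3 -m creep '[{"slide":[0.7,6,0.8],"roll":0,"grip":1},{"slide":[0.7,12,0.8],"roll":0,"grip":1},{"slide":[0.7,17,0.8],"roll":0,"grip":1},{"slide":[0.7,20,0.8],"roll":0,"grip":1},{"slide":[0.7,22,0.8],"roll":0,"grip":1},{"slide":[0.7,23.5,0.8],"roll":0,"grip":1},{"slide":[0.7,25,0.8],"roll":0,"grip":1},{"slide":[0.7,26,0.8],"roll":0,"grip":1},{"slide":[0.7,27,0.8],"roll":0,"grip":1},{"slide":[0.7,28,0.8],"roll":0,"grip":1},{"slide":[0.7,28,0.8],"roll":0,"grip":1}]'
python3 - <<'E'
from h import *
go([.5396,-.3025,.063])
s=snapshot("side");w=snapshot("wrist"); crop(s,280,80,380,170,7,"pics/s8.png")
crop(w,200,150,360,290,5,"pics/w8c.png")
E
```

```text
time: 12.53
tool_pos: [0.5405, -0.303, 0.0897]
ee_rot: [-1.571, -0.0, -1.35]
wrist_force: [0.9, 1.3, -2.7]
width: 0.0251
t 12.53 tcp [ 0.5405 -0.303   0.0897] rot [-1.571 -0.    -1.35 ] F [ 0.9   1.31 -2.75] w 0.0251
tool x,z: [ 0.219 -0.976  0.   ] [ 0.976  0.219 -0.   ]
slide [-0.7 26.7 -0.8]
```

View pics/w8c.png

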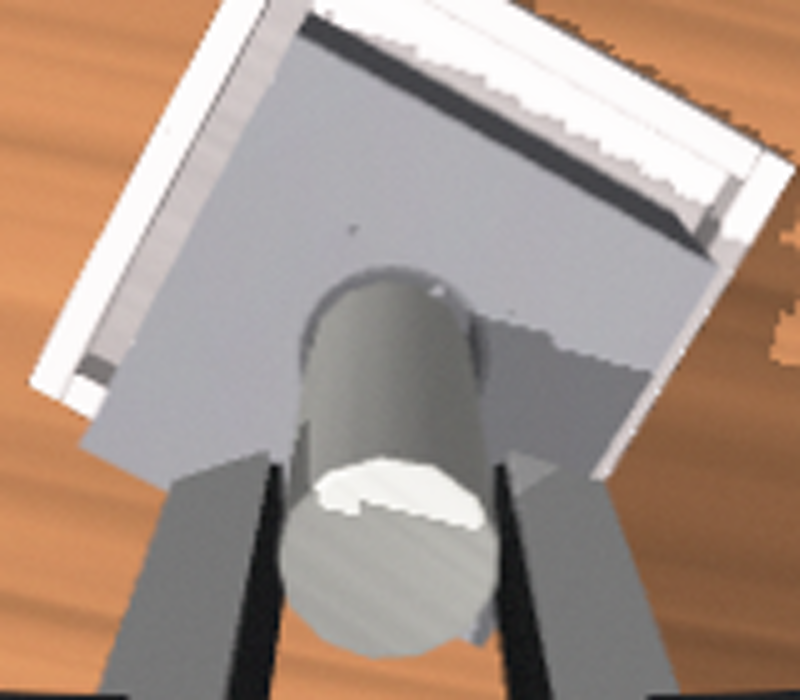

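View pics/s8.png

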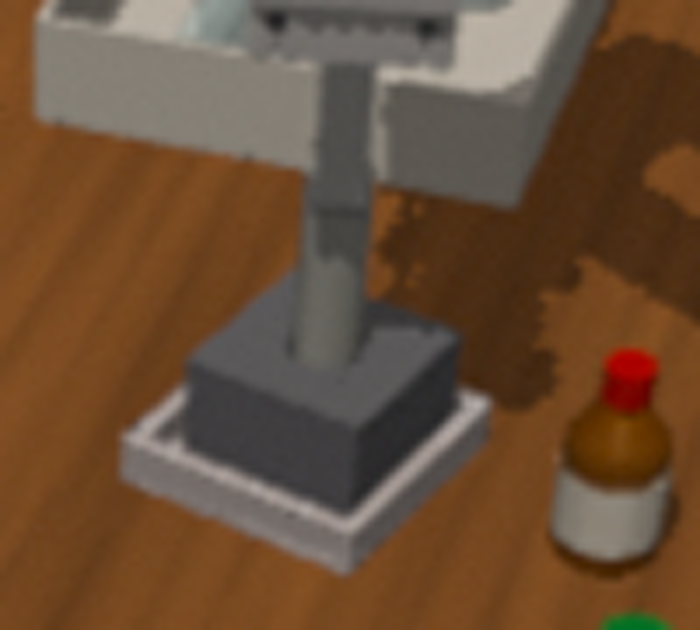

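```bash
python3 -m creep '[{"slide":[0,1.5,0],"roll":0,"grip":1},{"slide":[0,3,0],"roll":0,"grip":1},{"slide":[0,4.5,0],"roll":0,"grip":1},{"slide":[0,6,0],"roll":0,"grip":1},{"slide":[0,6,0],"roll":0,"grip":1}]'; python3 -m creep '[{"slide":[0,1.5,0],"roll":0,"grip":1},{"slide":[0,3,0],"roll":0,"grip":1},{"slide":[0,4.5,0],"roll":0,"grip":1},{"slide":[0,6,0],"roll":0,"grip":1},{"slide":[0,6,0],"roll":0,"grip":1}]'

```

```text
time: 13.05
tool_pos: [0.5404, -0.303, 0.0833]
ee_rot: [-1.571, 0.0, -1.35]
wrist_force: [-0.1, -1.6, -2.9]
width: 0.0249
time: 13.47
tool_pos: [0.5404, -0.303, 0.0774]
ee_rot: [-1.571, 0.0, -1.35]
wrist_force: [0.1, -1.9, -2.7]
width: 0.025
```

```bash
python3 -m creep '[{"slide":[0,2,0],"roll":0,"grip":1},{"slide":[0,4,0],"roll":0,"grip":1},{"slide":[0,6,0],"roll":0,"grip":1},{"slide":[0,8,0],"roll":0,"grip":1},{"slide":[0,9.5,0],"roll":0,"grip":1},{"slide":[0,10,0],"roll":0,"grip":1}]'; python3 -m creep '[{"slide":[0,1,0],"roll":0,"grip":1},{"slide":[0,2,0],"roll":0,"grip":1},{"slide":[0,2.5,0],"roll":0,"grip":1},{"slide":[0,2.5,0],"roll":0,"grip":1}]'

```

```text
time: 13.97
tool_pos: [0.5404, -0.303, 0.0674]
ee_rot: [-1.571, 0.0, -1.35]
wrist_force: [0.2, -0.4, -2.3]
width: 0.025
time: 14.3
tool_pos: [0.5405, -0.303, 0.0651]
ee_rot: [-1.571, -0.0, -1.35]
wrist_force: [0.6, -0.0, -2.4]
width: 0.0248
```

```bash
python3 -m creep '[{"slide":[0,0.5,0],"roll":0,"grip":1},{"slide":[0,1,0],"roll":0,"grip":1},{"slide":[0,1.5,0],"roll":0,"grip":1},{"slide":[0,1.5,0],"roll":0,"grip":1}]'; python3 -m creep '[{"slide":[0,0.5,0],"roll":0,"grip":1},{"slide":[0,1,0],"roll":0,"grip":1},{"slide":[0,1,0],"roll":0,"grip":1}]'

```

```text
time: 14.63
tool_pos: [0.5405, -0.303, 0.0637]
ee_rot: [-1.571, -0.0, -1.35]
wrist_force: [-0.1, -0.6, -2.5]
width: 0.0247
time: 14.88
tool_pos: [0.5405, -0.303, 0.0627]
ee_rot: [-1.571, -0.0, -1.35]
wrist_force: [0.8, 0.3, -2.0]
width: 0.0251
```

```bash
python3 -m creep '[{"slide":[0,0.5,0],"roll":0,"grip":1},{"slide":[0,1,0],"roll":0,"grip":1},{"slide":[0,1,0],"roll":0,"grip":1},{"slide":[0,1,0],"roll":0,"grip":1}]'; python3 -m creep '[{"slide":[0,0.5,0],"roll":0,"grip":1},{"slide":[0,1,0],"roll":0,"grip":1},{"slide":[0,1,0],"roll":0,"grip":1}]'

```

```text
time: 15.22
tool_pos: [0.5406, -0.303, 0.0618]
ee_rot: [-1.571, -0.0, -1.35]
wrist_force: [-0.7, 0.1, -2.2]
width: 0.025
time: 15.47
tool_pos: [0.5408, -0.3031, 0.0612]
ee_rot: [-1.57, -0.0, -1.35]
wrist_force: [0.5, -0.0, -0.3]
width: 0.0251
```

The floor is felt: Fz went from −2.2 to −0.3 N at TCP z 0.061, so I release.

```bash
python3 -m creep '[{"slide":[0,-0.5,0],"roll":0,"grip":0.6},{"slide":[0,-0.5,0],"roll":0,"grip":0.3},{"slide":[0,-0.5,0],"roll":0,"grip":0.3},{"slide":[0,-0.5,0],"roll":0,"grip":0.3},{"slide":[0,-0.5,0],"roll":0,"grip":0.3},{"slide":[0,-0.5,0],"roll":0,"grip":0.3},{"slide":[0,-0.5,0],"roll":0,"grip":0.2},{"slide":[0,-0.5,0],"roll":0,"grip":0.2},{"slide":[0,-5,0],"roll":0,"grip":0.2},{"slide":[0,-30,0],"roll":0,"grip":0.2},{"slide":[0,-70,0],"roll":0,"grip":0.1},{"slide":[0,-110,0],"roll":0,"grip":0},{"slide":[0,-110,0],"roll":0,"grip":0}]'
python3 - <<'E'
from h import *
go([.4419,-.095,.181])
s=snapshot("side");w=snapshot("wrist"); crop(s,280,80,380,170,7,"pics/s9.png")
cv2.imwrite("pics/w9.png",w[:,:,::-1])
c=camera_info("side")
for x,y in ((.5396,-.3025),(.541,-.3035)):print((proj(c,(x,y,.106))-[280,80]+.5)*7)
E
```

```text
time: 16.55
tool_pos: [0.5444, -0.3055, 0.182]
ee_rot: [-1.559, -0.013, -1.35]
wrist_force: [-0.5, -0.7, 2.3]
width: 0.0912
t 16.55 tcp [ 0.5444 -0.3055  0.182 ] rot [-1.559 -0.013 -1.35 ] F [-0.51 -0.67  2.26] w 0.0912
tool x,z: [ 0.219 -0.976  0.013] [0.976 0.219 0.012]
slide [-227.8   -2.6  -53.9]
[336.08407635 236.33859154]
[333.14480085 234.22775966]
```

View pics/s9.png

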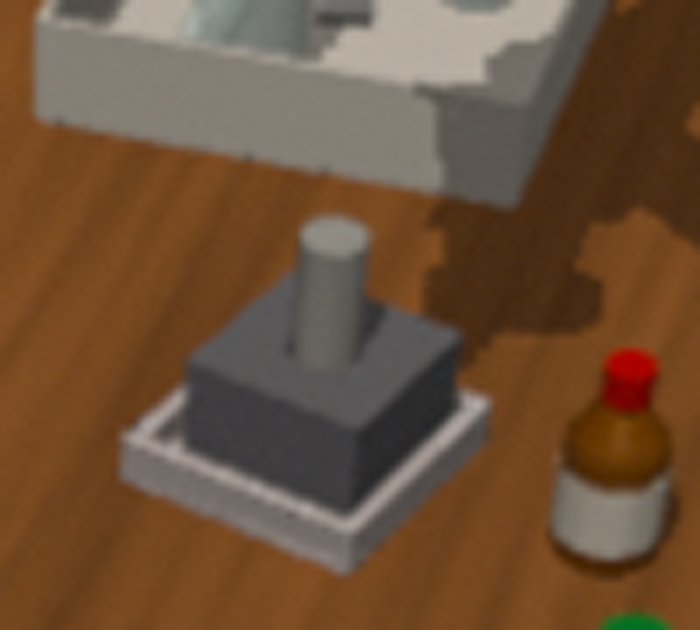

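View pics/w9.png

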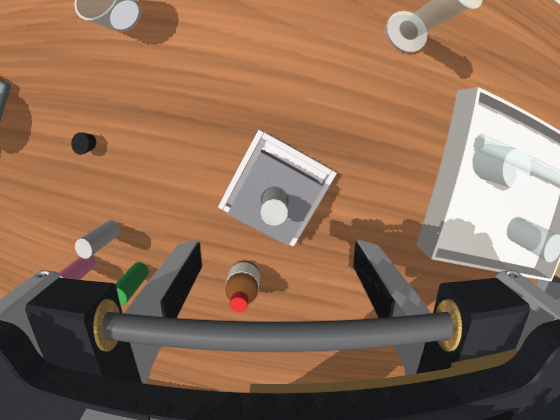

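```bash
python3 -m creep '[{"slide":[-35,0,-8],"roll":0,"grip":0},{"slide":[-75,0,-17],"roll":0,"grip":0},{"slide":[-115,0,-26],"roll":0,"grip":0},{"slide":[-155,0,-35],"roll":0,"grip":0},{"slide":[-190,0,-43],"roll":0,"grip":0},{"slide":[-215,0,-49],"roll":0,"grip":0},{"slide":[-224.8,0,-52],"roll":0,"grip":0},{"slide":[-224.8,0,-52],"roll":0,"grip":0},{"slide":[-224.8,0,-52],"roll":0,"grip":0},{"slide":[-224.8,0,-52],"roll":0,"grip":0}]'
python3 - <<'E'
from h import *
go([.4409,-.095,.038])
w=snapshot("wrist")
cv2.imwrite("pics/w10.png",w[:,:,::-1])
E
```

```text
time: 17.48
tool_pos: [0.4409, -0.0961, 0.1701]
ee_rot: [-1.572, -0.0, -1.351]
wrist_force: [-0.6, 0.2, -0.3]
width: 0.094
t 17.48 tcp [ 0.4409 -0.0961  0.1701] rot [-1.572 -0.    -1.351] F [-0.57  0.19 -0.26] w 0.094
tool x,z: [ 0.218 -0.976  0.   ] [ 0.976  0.218 -0.001]
slide [ -1.1 132.1   0.4]
```

View pics/w10.png

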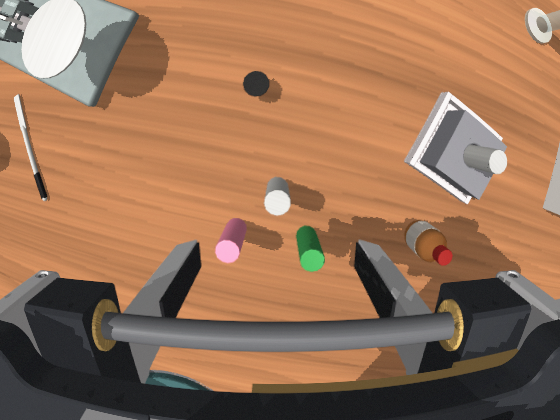

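```bash
python3 -m creep '[{"slide":[0,35,0],"roll":0,"grip":0},{"slide":[0,75,0],"roll":0,"grip":0.1},{"slide":[0,108,0],"roll":0,"grip":0.2},{"slide":[0,127,0],"roll":0,"grip":0.3},{"slide":[-0.5,133,0],"roll":0,"grip":0.3},{"slide":[-0.5,133,0],"roll":0,"grip":0.4},{"slide":[-0.5,133,0],"roll":0,"grip":1},{"slide":[-0.5,133,0],"roll":0,"grip":1},{"slide":[-0.5,133,0],"roll":0,"grip":1},{"slide":[-0.5,133,0],"roll":0,"grip":1},{"slide":[-0.5,133,0],"roll":0,"grip":1},{"slide":[-0.5,133,0],"roll":0,"grip":1},{"slide":[-0.5,133,0],"roll":0,"grip":1},{"slide":[-0.5,133,0],"roll":0,"grip":1},{"slide":[-0.5,133,0],"roll":0,"grip":1},{"slide":[-0.5,133,0],"roll":0,"grip":1}]'
python3 - <<'E'
from h import *
go([.569,.172,.1373])
E
```

```text
time: 18.87
tool_pos: [0.4411, -0.0948, 0.0385]
ee_rot: [-1.569, -0.001, -1.35]
wrist_force: [-0.0, 0.2, 4.5]
width: 0.0248
t 18.87 tcp [ 0.4411 -0.0948  0.0385] rot [-1.569e+00 -1.000e-03 -1.350e+00] F [-0.04  0.19  4.53] w 0.0248
tool x,z: [ 0.219 -0.976  0.001] [0.976 0.219 0.001]
slide [-232.2  -98.8  183.4]
```

```bash
python3 -m creep '[{"slide":[0,-6,0],"roll":0,"grip":1},{"slide":[0,-18,0],"roll":0,"grip":1},{"slide":[0,-36,0],"roll":0,"grip":1},{"slide":[0,-60,0],"roll":0,"grip":1},{"slide":[0,-84,0],"roll":0,"grip":1},{"slide":[-4,-104,3],"roll":0,"grip":1},{"slide":[-12,-118,10],"roll":0,"grip":1},{"slide":[-26,-126,21],"roll":0,"grip":1},{"slide":[-44,-130,35],"roll":0,"grip":1},{"slide":[-64,-130,51],"roll":0,"grip":1},{"slide":[-85,-130,67],"roll":0,"grip":1},{"slide":[-106,-130,84],"roll":0,"grip":1},{"slide":[-127,-130,100],"roll":0,"grip":1},{"slide":[-148,-130,117],"roll":0,"grip":1},{"slide":[-168,-130,133],"roll":0,"grip":1},{"slide":[-187,-130,148],"roll":0,"grip":1},{"slide":[-203,-130,161],"roll":0,"grip":1},{"slide":[-216,-130,171],"roll":0,"grip":1},{"slide":[-225,-130,178],"roll":0,"grip":1},{"slide":[-230,-130,182],"roll":0,"grip":1}]'
python3 -m creep '[{"slide":[-2,0,1.5],"roll":0,"grip":1},{"slide":[-2,5,1.5],"roll":0,"grip":1},{"slide":[-2,13,1.5],"roll":0,"grip":1},{"slide":[-2,20,1.5],"roll":0,"grip":1},{"slide":[-2,22,1.5],"roll":0,"grip":1},{"slide":[-2,22,1.5],"roll":0,"grip":1},{"slide":[-2,22,1.5],"roll":0,"grip":1}]'
python3 - <<'E'
from h import *
go([.5705,.1728,.1373])
s=snapshot("side");  crop(s,190,170,300,265,6.5,"pics/s11.png")
E
```

```text
time: 20.53
tool_pos: [0.5674, 0.1709, 0.1665]
ee_rot: [-1.573, 0.0, -1.349]
wrist_force: [0.3, 0.1, -1.5]
width: 0.0249
time: 21.12
tool_pos: [0.5684, 0.1715, 0.1454]
ee_rot: [-1.572, -0.0, -1.351]
wrist_force: [-0.4, 0.6, -0.6]
width: 0.0249
t 21.12 tcp [0.5684 0.1715 0.1454] rot [-1.572 -0.    -1.351] F [-0.45  0.55 -0.63] w 0.0249
tool x,z: [ 0.218 -0.976  0.   ] [ 0.976  0.218 -0.001]
slide [-0.8  8.1  2.3]
```

View pics/s11.png

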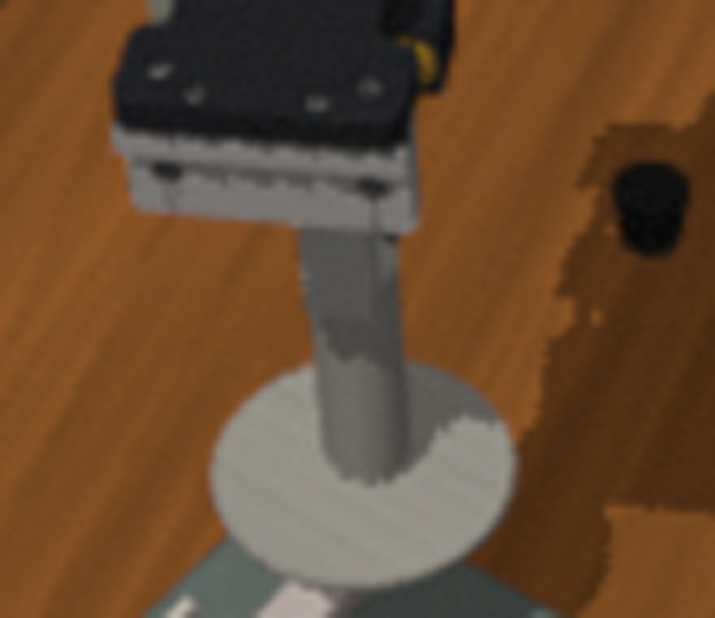

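```bash
python3 -m creep '[{"slide":[0,2,0.5],"roll":0,"grip":1},{"slide":[0,4,0.5],"roll":0,"grip":1},{"slide":[0,5.5,0.5],"roll":0,"grip":1},{"slide":[0,6.5,0.5],"roll":0,"grip":1},{"slide":[0,6.5,0.5],"roll":0,"grip":1},{"slide":[0,6.5,0.5],"roll":0,"grip":1}]'; python3 -m creep '[{"slide":[0,1,0],"roll":0,"grip":1},{"slide":[0,1,0],"roll":0,"grip":1},{"slide":[0,1,0],"roll":0,"grip":1}]'
python3 - <<'E'
from h import *
go([.5705,.1728,.1373])
s=snapshot("side");  crop(s,190,170,300,265,6.5,"pics/s12.png")
E
```

```text
time: 21.67
tool_pos: [0.5694, 0.1722, 0.1396]
ee_rot: [-1.57, -0.0, -1.35]
wrist_force: [0.0, -0.1, -0.4]
width: 0.0246
time: 21.92
tool_pos: [0.5693, 0.1721, 0.1385]
ee_rot: [-1.57, -0.0, -1.35]
wrist_force: [0.6, -0.5, 1.2]
width: 0.0252
t 21.92 tcp [0.5693 0.1721 0.1385] rot [-1.57 -0.   -1.35] F [ 0.55 -0.46  1.22] w 0.0252
tool x,z: [ 0.219 -0.976  0.   ] [0.976 0.219 0.   ]
slide [-0.5  1.2  1.3]
```

View pics/s12.png

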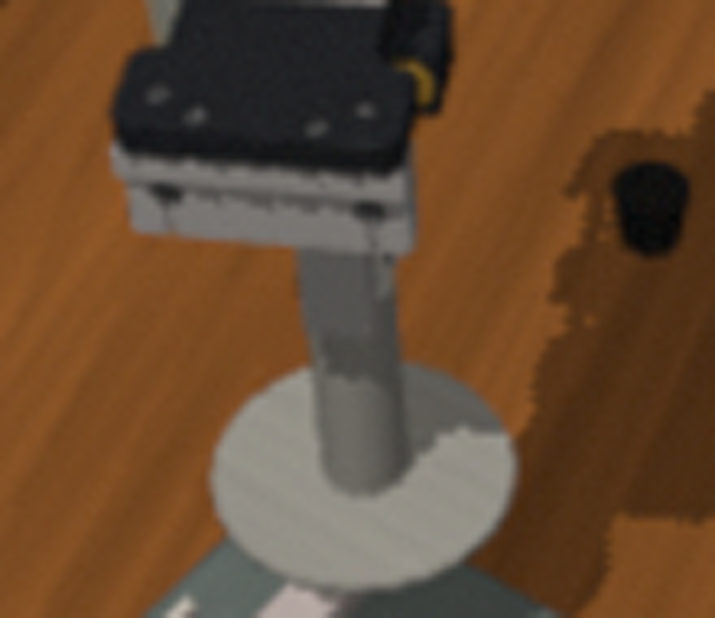

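```bash
python3 -m creep '[{"slide":[0,0,0],"roll":0,"grip":0.65},{"slide":[0,0,0],"roll":0,"grip":0.5},{"slide":[0,0,0],"roll":0,"grip":0.3},{"slide":[0,0,0],"roll":0,"grip":0.3},{"slide":[0,0,0],"roll":0,"grip":0.2},{"slide":[0,0,0],"roll":0,"grip":0.2},{"slide":[0,0,0],"roll":0,"grip":0.2},{"slide":[0,0,0],"roll":0,"grip":0.1},{"slide":[0,0,0],"roll":0,"grip":0.1},{"slide":[0,0,0],"roll":0,"grip":0},{"slide":[0,0,0],"roll":0,"grip":0}]'
python3 - <<'E'
from h import *
go([.5705,.1728,.1373])
s=snapshot("side");  crop(s,190,170,300,265,6.5,"pics/s13.png")
cv2.imwrite("pics/w13.png",snapshot("wrist")[:,:,::-1])
E
```

```text
time: 22.88
tool_pos: [0.5692, 0.1721, 0.1383]
ee_rot: [-1.571, -0.0, -1.35]
wrist_force: [0.3, 0.3, -0.3]
width: 0.0928
t 22.88 tcp [0.5692 0.1721 0.1383] rot [-1.571 -0.    -1.35 ] F [ 0.33  0.35 -0.26] w 0.0928
tool x,z: [ 0.219 -0.976  0.   ] [0.976 0.219 0.   ]
slide [-0.4  1.   1.4]
```

View pics/s13.png

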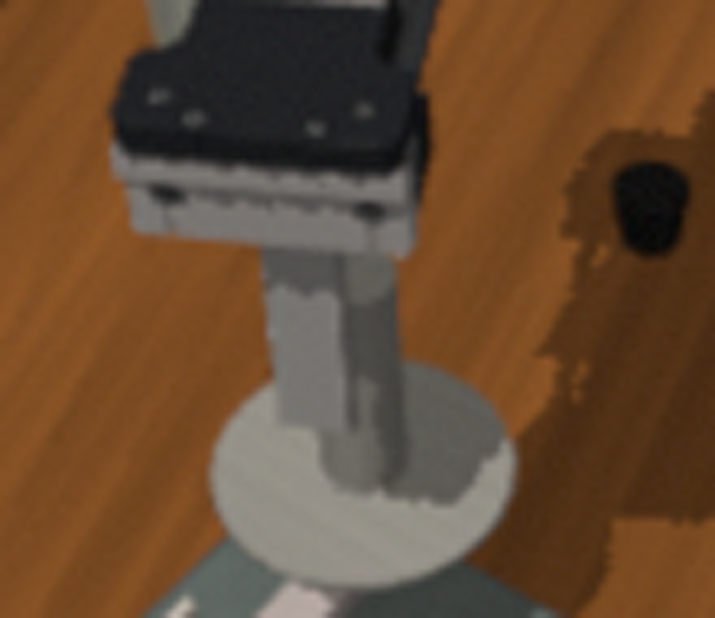

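View pics/w13.png

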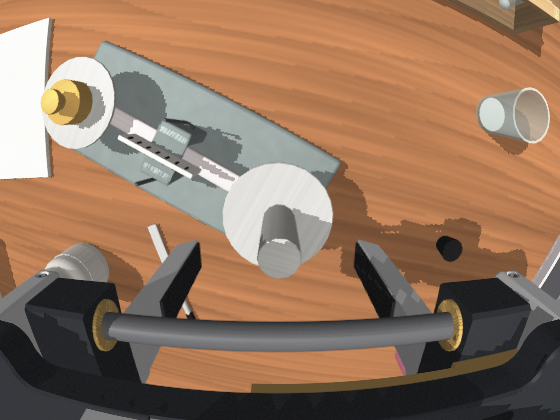

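Standing free on the pan, with the pan up. I lift straight up, draw back, and check both.

```bash
python3 -m creep '[{"slide":[0,-10,0],"roll":0,"grip":0},{"slide":[0,-30,0],"roll":0,"grip":0},{"slide":[0,-60,0],"roll":0,"grip":0},{"slide":[0,-95,0],"roll":0,"grip":0},{"slide":[0,-125,0],"roll":0,"grip":0},{"slide":[0,-125,-30],"roll":0,"grip":0},{"slide":[0,-125,-65],"roll":0,"grip":0},{"slide":[0,-125,-100],"roll":0,"grip":0},{"slide":[0,-125,-140],"roll":0,"grip":0},{"slide":[0,-125,-180],"roll":0,"grip":0},{"slide":[0,-125,-210],"roll":0,"grip":0},{"slide":[0,-125,-220],"roll":0,"grip":0},{"slide":[0,-125,-220],"roll":0,"grip":0},{"slide":[0,-125,-220],"roll":0,"grip":0},{"slide":[0,-125,-220],"roll":0,"grip":0},{"slide":[0,-125,-220],"roll":0,"grip":0}]'
python3 - <<'E'
from h import *
cv2.imwrite("pics/s14.png",snapshot("side")[:,:,::-1]);cv2.imwrite("pics/t14.png",snapshot("top")[:,:,::-1])
E
```

```text
time: 24.32
tool_pos: [0.3556, 0.1241, 0.2628]
ee_rot: [-1.572, -0.0, -1.35]
wrist_force: [0.2, -0.2, -0.3]
width: 0.0942
```

View pics/s14.png

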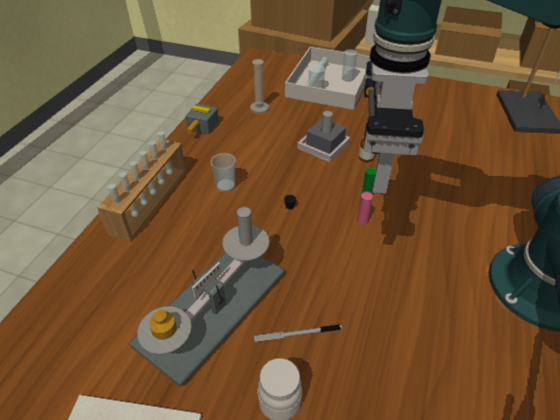

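View pics/t14.png

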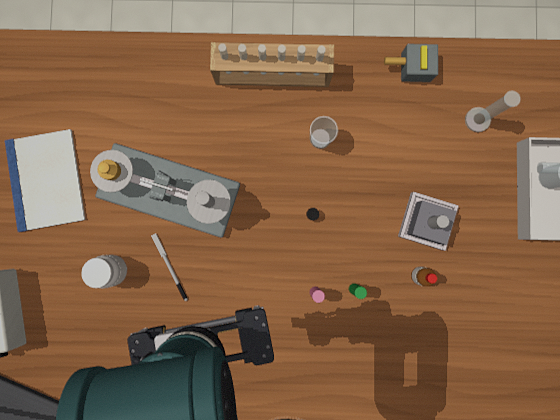

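```bash
python3 - <<'E'
from h import *
t=cv2.imread("pics/t14.png")[:,:,::-1]; s=cv2.imread("pics/s14.png")[:,:,::-1]
a=np.hstack([cv2.resize(t[180:250,400:470],(390,390),interpolation=2),cv2.resize(t[175:230,180:235],(390,390),interpolation=2)])
b=np.hstack([cv2.resize(s[105:165,295:355],(390,390),interpolation=2),cv2.resize(s[200:265,215:280],(390,390),interpolation=2)])
cv2.imwrite("pics/c14.png",np.vstack([a,b])[:,:,::-1][:,:780])
E
```

```text
(no output)
```

View pics/c14.png

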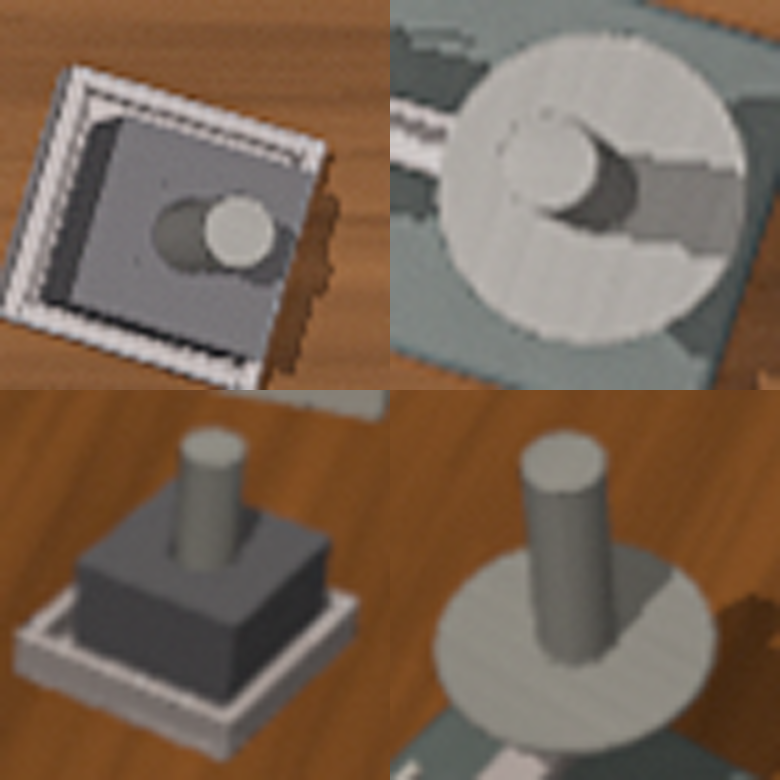

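```bash
python3 - <<'E'
from h import *
print("holder capsule top",tri((400+240/390*70-.5,180+231/390*70-.5),(295+213/6.5-.5,105+(449-390)/6.5-.5)))
print("pan capsule top",tri((180+(552-390)/390*55-.5,175+160/390*55-.5),(215+(564-390)/6-.5,200+(461-390)/6-.5)))
print("pan face",tri((180+(593-390)/390*55-.5,175+188/390*55-.5),(215+(575-390)/6-.5,200+(648-390)/6-.5)))
E
```

```text
holder capsule top (array([ 0.5399, -0.3031,  0.1046]), np.float64(0.8))
pan capsule top (array([0.5703, 0.1705, 0.1807]), np.float64(0.5))
pan face (array([0.5705, 0.1726, 0.0981]), np.float64(0.3))
```

```bash
python3 - <<'E'
from h import *
print(ticket.close_job())
E
```

```text
the job is handed in; nothing more can be done
None
```

The heavy capsule is home in the specimen holder and the light one is standing on the balance pan with the pan up. I handed the job in at about 24.5 s of the 72 s allowed.

- **Weighing:** I stood the left capsule on the empty pan and let go. The pan stayed down about 20 mm below its empty height, so this was the heavy one. The wrist force on lifting it, about −2.5 N, agreed.
- **Holder:** I found the hole in the camera images and moved the capsule in slowly. It went in with no upward resistance until the floor was felt as a change of about 2 N, then I released it.
- **Pan:** I set the other capsule near the middle of the pan and let go, and the pan stayed up.

**Last checks, from the top and side views together:**

| Checked | Measured | Expected |
|---|---|---|
| Top of the capsule in the holder, z | 0.1046 m | 0.106 m (within calibration) |
| Pan face with the light capsule on it, z | 0.098 m | 0.099 m (measured with the pan empty) |
| Light capsule from pan centre | about 2 mm | under 38 mm |

In the last pictures both capsules stand upright, none of the other things show any movement, and the gripper is clear of everything.

**Disagreements:** the heavy capsule hung a few degrees tilted in the grip on its first carry and stood about 5 mm off the grasp point, so I regripped it centred. The wrist camera put the hole 1 to 2 mm away from the top and side estimate. I split the difference, and it fitted.

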